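Third hand for fitting a bracket to the sauce-dispenser stand

ROBOT

A 7-joint arm with a two-finger parallel gripper is mounted at the origin on the work surface. World frame = base frame: x ahead of the robot, y to its left, z up, the work surface at z = 0. Lengths are in m, angles in rad, forces in N, time in s.
With the tool pointing down it reaches from about 0.425 to 1.025 m from the base axis. Payload 9.4 kg.
Tool frame: the origin (TCP) lies on the centre line of the jaws, within the pads' length; the fingertips stand 17 mm ahead of it and the grasp point (between the pads) lies 2 mm behind it (bot.tcp_to_tips is the distance from the TCP to the fingertips, in m); z points along the fingers, y is the line along which they close (so a half turn about z gives the same grasp; the last joint's range is limited). The gripper opens to 93 mm and grips with 3 to 60 N. Pads are 15 mm wide; open, the fingers measure 128 mm over their backs; the gripper's body (75 mm by 188 mm) begins 65 mm behind the grasp point.
Start: joints at [1.221, 0.599, -0.003, 1.599, 0.002, 0.943, -0.08], TCP at [0.195, -0.698, 0.236] pointing down, gripper open.
Joint ranges: [-2.57, 2.57], [-0.35, 1.97], [-1.29, 1.29], [0.11, 2.56], [-1.05, 4.19], [0.11, 1.86], [-2.63, 2.63]. Speed limits (rad/s): [2.22, 2.22, 3.01, 3.01, 3.14, 3.14, 3.14].

INTERFACE

Orientations are given as a unit quaternion [w, x, y, z].
In Python, from workcell import bot gives the robot as it stands.
- The arm moves only by the tool apply_moves, never from a script. Its argument "series" is a list of rows, each a list of 7 numbers: the shift along the tool's x, y, z each as a share of 200 mm, from -1 to 1, then the turn, a rotation vector about the tool's x, y, z each as a share of pi rad, from -1 to 1, then the finger opening in mm, from 0 to 93. A call has 1 to 5 rows; each row is the pose to reach, as a shift and turn from the pose commanded when the call began, along the tool's axes at that moment, turning the shorter way round; what a row does not reach only later rows make up. A row lasts 1/12 s, in which the tool goes at most 41.7 mm and 7.16 degrees, less where a joint would pass 70% of its speed; a pose out of reach is approached as far as the arm can. A call with a number of a shift or a turn outside -1 to 1 is refused whole. A call with a gripper value outside its range is refused whole. The fingers move at their own pace and stop on an object; "newtons" is the grip in N (left out, the last holds). Time passes only in rows, so rows that repeat a pose let the fingers close. It gives the time, the measured TCP pose, the force, the opening and the grip force at its end, in the units of the state.
- bot.sense(): the state, without advancing time (a new reading comes with each control period).
- bot.capture(name): name is "scene" or "top" or "wrist"; returns a dict with "color" (420x560x3 uint8, red, green, blue), "fov_y" (degrees; the focal length in pixels is half the picture's height over the tangent of half this angle, whatever the lens; pixels are square), "cx", "cy" (the principal point, pixels), "k1" (the pictures are not rectified: a ray, as slopes to the right and down, at radius r is drawn at 1 + k1 r^2 times it, then the intrinsics apply), "rvec" (rotation vector, rad) and "tvec" (3), from world to camera coordinates, as OpenCV has them; the wrist camera has in their place "hand_eye" (4x4, takes a point from camera to tool coordinates, whose origin is the TCP and whose axes are the flange's). Camera axes: x right, y down, z forward; pixel columns grow to the right and rows downward; lengths in m; the calibration is good to about 2 mm. A picture is of the moment at which its call begins: read the wrist's pose just before it. There is no depth.
- bot.close_job(): hands the job in; it is judged then, once.
The state is a dict: "time": time; "joint_positions": joint angles; "qd": joint speeds; "joint_torque": joint torques, N m; "tcp_pos": TCP position; "tcp_rot": TCP orientation; "ft_force": force on the tool from outside, world axes, zero at the start; "torque": the same for the moment, N m; "gripper_width": finger opening in m; "finger_force": force on a finger pad.
Only numpy, scipy, OpenCV 4.12 (cv2) and the standard library are available. Lean on these libraries where they do the work, as an engineer would, in place of code of your own. Each camera call takes 0.05 s, during which the arm holds its last target. There are 200 camera calls.

TASK

Pull the drawer of the little cabinet out to its stop and leave it open, lift the red bracket out of it, and stand the bracket on the ledge of the dispenser stand, centred and with its back plate flat against the blue spring-mounted bar. Press it in with a steady 10 N, which pushes the bar about half-way through its travel, never to its end stop, and finish while still holding and pressing it there, so that a colleague can drive the screws. Leave the other things on the counter where they are.

Things in the scene. Friction and masses are not known exactly. Their poses are not given: they have to be found in the camera images.
- drawer (a joint): How far the drawer is pulled out of the cabinet, m: 0 shut, 0.16 at its stop. It starts open by 0 to 20 mm, runs with about 1.5 N of friction and stays where it is left. Inside it is 226 mm wide and 215 mm long; its floor is 15 mm above the counter, its side walls reach 50 mm and its front panel (12 mm thick) 95 mm above the counter.
- drawer_handle (a point): Centre of the drawer's handle: a level round steel bar about 110 mm long and 10 mm thick, 35 mm out from the white drawer front, 82 mm above the counter. x axis: into the cabinet, so the drawer opens along -x; y along the bar; z up.
- cabinet: Grey cabinet with one drawer, 260 mm wide, 240 mm deep, 112 mm high, its top clear. Fixed. Origin: on the counter at the middle of its front edge; x axis into the cabinet. It stands on the left or the right, and the dispenser stand on the other side.
- bracket_grip (a point): Place to grip the red bracket: on its upright rib (20 mm thick, 55 mm long, top 58 mm above the bracket's underside), 38 mm above the underside. x axis: square to the back plate, whose rear face is 39 mm ahead of this point; the rib ends 24 mm and the foot 31 mm behind it (-x). y: across the rib, the way to close the fingers. z up. In the drawer x is within 0.3 rad of the cabinet's x.
- bracket_back (a point): Centre of the rear face of the bracket's back plate, 30 mm above its underside; x axis points out of the rear face, z axis up.
- bracket: Red plastic bracket, 170 to 350 g: upright back plate (8 mm thick, 100 wide, 60 tall), flat foot (6 mm thick, 70 wide, 62 long) and a central rib. It stands upright in the front part of the drawer, hidden under the cabinet's top until the drawer is out, and rides along with it. Origin: centre of its underside; x towards the back plate, z up.
- bar_face (a point): Centre of the front face (robot's side) of the blue spring-mounted bar, 120 mm wide and 56 mm tall (15 to 71 mm above the counter); it moves with the bar. 42 mm above the counter, level with bracket_back when the bracket stands on the ledge. x axis: into the bar, the way to press; y along the bar; z up.
- bar (a joint): How far the blue bar is pressed in, m: 0 at rest, 0.03 at its end stop. Its spring pushes back with 600 N/m from zero, so 10 N is 0.0167. A white pointer on the bar moves along a red strip behind the upright; the green middle part is right.
- ledge (a point): Point on the dispenser stand's flat steel ledge, on its centre line (a white line), 50 mm in front of the unpressed bar. The ledge's top is 12 mm above the counter; it is 170 mm wide and reaches 110 mm in front of the bar. Axes as for bar_face. The fixed aluminium upright behind the bar is 90 mm high, the pointer 98 mm. The stand is fixed.
- sauce_red_mid (a point): Middle of a red sauce bottle, 60 mm across, 170 mm high; bystander.
- sauce_white_mid (a point): Middle of a white sauce bottle with an orange cap, 60 mm across, 170 mm high; bystander.
- shaker_mid (a point): Middle of a metal shaker, 56 mm across, 100 mm high, standing between cabinet and stand; bystander.
- bowl_mid (a point): Middle of a metal bowl, 130 mm across, 50 mm high; bystander.
- beaker_mid (a point): Middle of a clear plastic beaker, 76 mm across, 100 mm high; bystander.
- screwdriver_grip (a point): Handle of a screwdriver lying between cabinet and stand; bystander.

How it is judged:
On the way, in this order (a step that is already met when the one before it is completed fails the run):
1. the drawer is out to its stop (value of joint drawer above 0.15 m), for 0.2 s.
2. the bracket is lifted out of the drawer (height (world z) of bracket_grip above 0.09 m and contact force between the fingers and bracket above 0.5 N), for 0.1 s.
At the end, for the whole second after the job is handed in: The bracket, held by the robot, stands on the ledge (within 8 mm in height), centred on the bar within 12 mm, its back plate flat on the bar's face (within 0.12 rad, upright within 0.12 rad), pressing with 6 to 14 N (the bar in by 10 to 23 mm), steady; the drawer is still open by at least 140 mm (value of joint bar between 0.01 and 0.0233 m and contact force between bracket and bar between 6 and 14 N and contact force between the fingers and bracket above 1 N and value of joint drawer above 0.14 m and linear speed of bracket below 0.02 m/s and y of bracket_back in the frame of bar_face between -0.012 and 0.012 m and x of bracket_back in the frame of bar_face between -0.007 and 0.007 m and z of bracket_back in the frame of ledge between 0.022 and 0.038 m and angle between the x axis of bracket_back and the x axis of bar_face, either way round below 0.12 rad and angle between bracket_back's own z axis and vertical below 0.12 rad); the arm keeps its last pose, push and grip.
It fails at once if the bar is pressed to its end stop (value of joint bar above 0.0285 m).
It fails at once if a bystander is moved by more than 40 mm (distance of any of sauce_red_mid, sauce_white_mid, shaker_mid, bowl_mid, beaker_mid, screwdriver_grip from where it was at the start of the episode above 0.04 m).
It also fails if it takes over 64 s, if anything falls off the work surface, if the arm or the gripper's body presses on something with over 40 N, if the wrist force passes 120 N, or if a joint passes its speed limit or range.

## Working session

There is one attempt and no reset: what is moved stays moved. The work goes in short steps, Python scripts to look and compute and a tool call to move; the robot and the scene stay as the last step left them, time stands still between calls to the robot, and variables do not carry over. Pictures are saved under pics/ and viewed, at most 10 in all, crops included, and the job is handed in when it is done.

Besides the shell and the picture viewer there is one more tool, called after "Request:" by a JSON object that holds its "name" and its "arguments", one argument or row to a line. apply_moves: Moves the arm, as the interface text tells. Its arguments: {"type":"object","properties":{"series":{"type":"array"},"newtons":{"type":"number"}},"required":["series"]}

```bash
mkdir -p pics; cat > h.py <<'E'
import numpy as np, cv2, sys
from scipy.spatial.transform import Rotation as R
from workcell import bot
def save(n,c): cv2.imwrite(f'pics/{n}.png',cv2.cvtColor(c['color'],cv2.COLOR_RGB2BGR))
def cam(c,st=None):
    h=c['color'].shape[0]; f=h/2/np.tan(np.radians(c['fov_y'])/2)
    if 'rvec' in c and c['rvec'] is not None:
        Rm=cv2.Rodrigues(np.array(c['rvec'],float))[0]; o=-Rm.T@np.array(c['tvec'],float).ravel(); Rw=Rm.T
    else:
        q=st['tcp_rot']; T=R.from_quat([q[1],q[2],q[3],q[0]]).as_matrix(); H=np.array(c['hand_eye'])
        Rw=T@H[:3,:3]; o=T@H[:3,3]+np.array(st['tcp_pos'])
    return f,Rw,o
def onplane(c,uv,z,st=None):
    f,Rw,o=cam(c,st); out=[]
    K=np.array([[f,0,c['cx']],[0,f,c['cy']],[0,0,1.]])
    p=cv2.undistortPoints(np.array(uv,float).reshape(-1,1,2),K,np.array([c['k1'],0,0,0.])).reshape(-1,2)
    d=np.c_[p,np.ones(len(p))]@Rw.T
    return o+d*((z-o[2])/d[:,2])[:,None]
def toolmove(p,st,yaw=None):
    "shift (share of 200mm) in tool axes to world p"
    q=st['tcp_rot']; T=R.from_quat([q[1],q[2],q[3],q[0]])
    return T.inv().apply(np.array(p)-np.array(st['tcp_pos']))/.2
E
python3 - <<'E'
from h import *
s=bot.sense(); print(s)
for n in('scene','top'):
    c=bot.capture(n); save(n,c); print(n,{k:v for k,v in c.items() if k!='color'}, cam(c)[2])
E
```

```text
{'time': 0.0, 'joint_positions': array([ 1.2213283 ,  0.60013562, -0.00257215,  1.60011971,  0.00179489,
        0.94288006, -0.07981659]), 'qd': array([ 0.00264127,  0.00093073,  0.00126123, -0.00130905,  0.00150806,
       -0.00050481, -0.00073401]), 'joint_torque': array([-6.52790368e-04, -7.65077806e+01,  1.49705362e+00, -2.52364075e+01,
       -5.24379651e-02,  1.66972488e-02,  1.32653972e-04]), 'tcp_pos': array([ 0.19519528, -0.69775716,  0.23475557]), 'tcp_rot': array([-7.52462515e-04,  9.90709546e-01,  1.35992657e-01, -1.64401639e-04]), 'ft_force': array([-0.46507281,  0.37417634, -0.58706986]), 'torque': array([ 0.0671825 ,  0.0061597 , -0.01051197]), 'finger_force': 0.0, 'gripper_width': 0.09283642226970171}
scene {'fov_y': 42.198913492982456, 'cx': 270.5527845024553, 'cy': 212.67726702398872, 'k1': -0.03811663105271423, 'rvec': array([ 1.98324884,  1.02188519, -0.53717695]), 'tvec': array([-0.35072393, -0.22633391,  2.18102721])} [ 1.76937491 -0.82359786  1.05929834]
top {'fov_y': 43.42684637468094, 'cx': 282.0626316044983, 'cy': 203.9046185735132, 'k1': 0.052813227696173755, 'rvec': array([ 2.18221866, -2.16221697,  0.10826486]), 'tvec': array([-0.0069049 ,  0.62836349,  1.74063692])} [4.55666968e-01 1.51442330e-03 1.79361941e+00]
```

View pics/top.png

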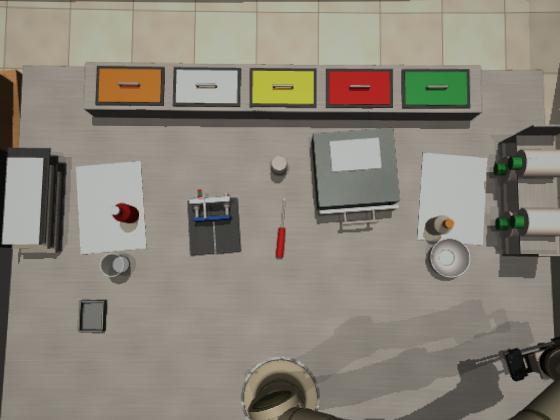

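View pics/scene.png

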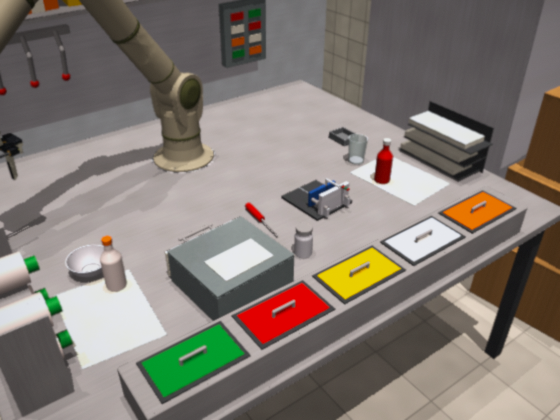

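The top view has +x up. It shows the cabinet at about (355,170) with its handle bar at about (358,222), the stand at (214,225) with its blue bar at (212,218), the shaker at (279,165) and the screwdriver at (281,235). I'll enlarge the working area.

```bash
python3 - <<'E'
from h import *
im=cv2.imread('pics/top.png'); cv2.imwrite('pics/crop1.png',cv2.resize(im[125:265,170:410],None,fx=3.3,fy=3.3,interpolation=cv2.INTER_CUBIC))
c=bot.capture('top')
hsv=cv2.cvtColor(c['color'],cv2.COLOR_RGB2HSV)
m=cv2.inRange(hsv,(105,120,60),(130,255,255)); m[:190]=0;m[250:]=0;m[:,:180]=0;m[:,250:]=0
ys,xs=np.nonzero(m); print(len(xs),xs.min(),xs.max(),ys.min(),ys.max())
r=cv2.minAreaRect(np.c_[xs,ys].astype(np.float32)); b=cv2.boxPoints(r); print(r,b)
print(onplane(c,b,.071))
E
```

```text
134 193 229 215 220
((211.01173400878906, 217.65292358398438), (3.9115216732025146, 36.27745056152344), 85.60128784179688) [[192.77644 217.0941 ]
 [228.94704 214.31175]
 [229.24702 218.21175]
 [193.07643 220.9941 ]]
[[0.57842651 0.29030975 0.071     ]
 [0.58860463 0.17248566 0.071     ]
 [0.57582308 0.17126077 0.071     ]
 [0.56567361 0.2890007  0.071     ]]
```

View pics/crop1.png

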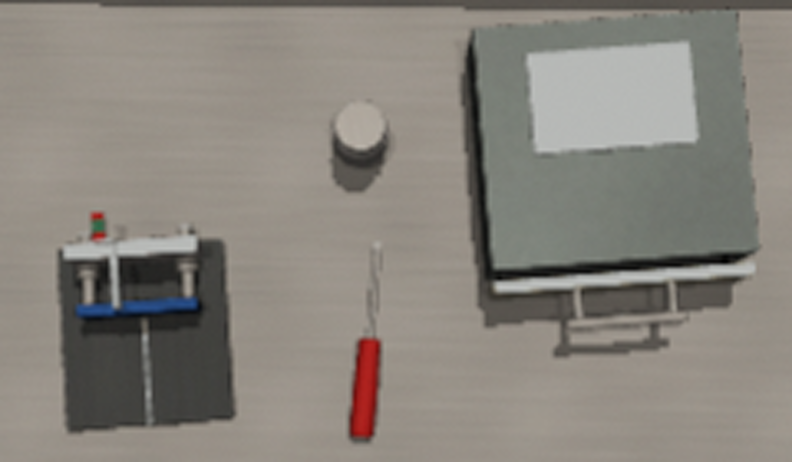

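The crop shows the handle bar from (568,324) to (688,318), and the cabinet top's front edge from (493,271) to (757,248). The ledge's front edge runs from (68,431) to (234,416), its white line from (146,320) to (150,424), and the blue bar from x=77 to 198.

```bash
python3 - <<'E'
from h import *
c=bot.capture('top')
def P(l,z): 
    a=(np.array(l,float)+.5)/3.3-.5+[170,125]; return onplane(c,a,z)
def yaw(d): return np.arctan2(d[1],d[0])
h=P([(568,324),(688,318)],.082); d=h[0]-h[1]; print('handle',h.round(4),h.mean(0).round(4),np.linalg.norm(d),yaw(d)-np.pi/2)
t=P([(493,271),(757,248),(738,12),(470,32)],.112); print('cab',t.round(4)); 
print('widths',[np.linalg.norm(t[i]-t[i-1]).round(4) for i in range(4)], 'yaws', yaw(t[0]-t[1])-np.pi/2, yaw(t[3]-t[2])-np.pi/2, yaw(t[3]-t[0]),yaw(t[2]-t[1]))
l=P([(68,431),(234,416),(146,320),(150,424)],.012); print('ledge',l.round(4),np.linalg.norm(l[0]-l[1]),yaw(l[0]-l[1])-np.pi/2,yaw(l[2]-l[3]), l[:2].mean(0))
# blue edge fit, subpixel
b=P([(77,316),(198,305)],.015); print('bar bottom-ish',b.round(4),yaw(b[0]-b[1])-np.pi/2)
f=P([(360,130),(365,440),(376,243)],.015);print('screwdr',f.round(3), P([(360,130)],.1).round(3))
# scene handle for a cross check
s=bot.capture('scene'); im=cv2.cvtColor(s['color'],cv2.COLOR_RGB2BGR)
cv2.imwrite('pics/crop2.png',cv2.resize(im[170:310,160:370],None,fx=3.8,fy=3.8,interpolation=cv2.INTER_CUBIC)[:600])
E
```

```text
handle [[ 0.5634 -0.1956  0.082 ]
 [ 0.5705 -0.3134  0.082 ]] [ 0.5669 -0.2545  0.082 ] 0.11810027282629591 0.05985556355305244
cab [[ 0.6123 -0.1195  0.112 ]
 [ 0.6371 -0.3752  0.112 ]
 [ 0.87   -0.3591  0.112 ]
 [ 0.848  -0.0963  0.112 ]]
widths [np.float64(0.2368), np.float64(0.2569), np.float64(0.2334), np.float64(0.2638)] yaws 0.0966894094920685 0.08347182251548468 0.09827920938162063 0.06888417250992215
ledge [[0.4543 0.3052 0.012 ]
 [0.4708 0.137  0.012 ]
 [0.5679 0.2287 0.012 ]
 [0.462  0.2222 0.012 ]] 0.16905890313121197 0.0978165939727429 0.06082733525387729 [0.46255108 0.22107655 0.012     ]
bar bottom-ish [[0.5712 0.2987 0.015 ]
 [0.5836 0.1755 0.015 ]] 0.10000659606867224
screwdr [[ 0.767  0.011  0.015]
 [ 0.448  0.003  0.015]
 [ 0.649 -0.006  0.015]] [[0.752 0.011 0.1  ]]
```

View pics/crop2.png

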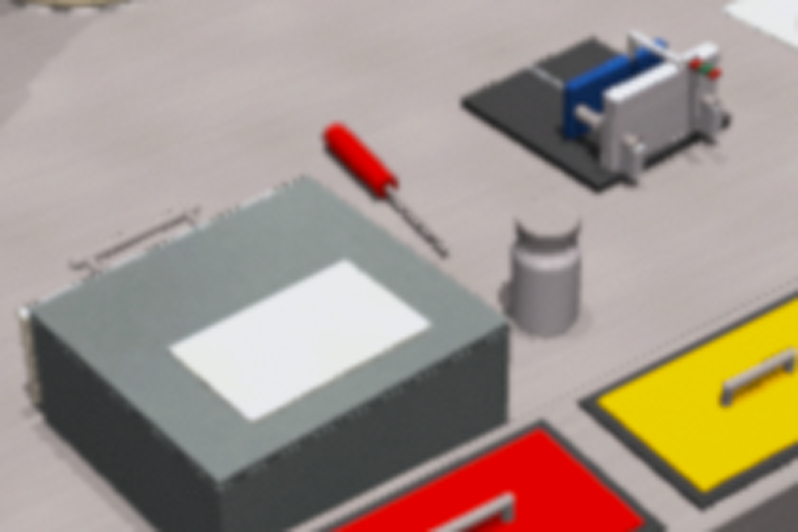

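Request:
{"name": "apply_moves", "arguments": {
  "series": [
    [0.82,-0.56,0,0,0,-0.19,93],
    [0.82,-0.56,0,0,0,-0.19,93],
    [0.82,-0.56,0,0,0,-0.19,93],
    [0.82,-0.56,0,0,0,-0.19,93],
    [0.82,-0.56,0,0,0,-0.19,93]
  ]
}}

```text
time: 0.67
tcp_pos: [0.3254, -0.5432, 0.2357]
tcp_rot: [-0.0, 0.905, 0.425, 0.0]
ft_force: [0.6, 0.5, -0.8]
gripper_width: 0.0932
finger_force: 0.0
```

```bash
cat >> h.py <<'E'
def rel(p,psi,st=None):
    st=st or bot.sense(); q=st['tcp_rot']; T=R.from_quat([q[1],q[2],q[3],q[0]])
    # level tool, pointing down, tool x at yaw psi
    W=R.from_matrix(np.array([[np.cos(psi),np.sin(psi),0],[np.sin(psi),-np.cos(psi),0],[0,0,-1]]).astype(float))
    rv=(T.inv()*W).as_rotvec()/np.pi
    print('t',round(st['time'],2),'tcp',np.round(st['tcp_pos'],4),'shift',toolmove(p,st).round(3),'turn',rv.round(4),'F',np.round(st['ft_force'],1),'w',round(st['gripper_width'],4),'ff',round(float(st['finger_force']),1))
E
python3 -c "
from h import *
rel((.567,-.2545,.235),np.pi/2+.085)"
```

```text
t 0.67 tcp [ 0.3254 -0.5432  0.2357] shift [1.882 0.009 0.006] turn [ 2.000e-04 -3.000e-04 -2.475e-01] F [ 0.6  0.5 -0.8] w 0.0932 ff 0.0
```

Request:
{"name": "apply_moves", "arguments": {
  "series": [
    [0.95,0,0,0,0,-0.19,93],
    [0.95,0,0,0,0,-0.19,93],
    [0.95,0,0,0,0,-0.19,93],
    [0.95,0,0,0,0,-0.19,93],
    [0.95,0,0,0,0,-0.19,93]
  ]
}}

```text
time: 1.08
tcp_pos: [0.4489, -0.3966, 0.236]
tcp_rot: [0.0, 0.739, 0.673, 0.001]
ft_force: [-0.3, 0.3, 1.8]
gripper_width: 0.093
finger_force: 0.0
```

```bash
python3 -c "
from h import *
rel((.567,-.2545,.235),np.pi/2+.085)"
```

```text
t 1.08 tcp [ 0.4489 -0.3966  0.236 ] shift [0.762 0.522 0.007] turn [ 0.0005 -0.0003 -0.0568] F [-0.3  0.3  1.8] w 0.093 ff 0.0
```

Request:
{"name": "apply_moves", "arguments": {
  "series": [
    [0.76,0.52,0,0,0,-0.055,24],
    [0.76,0.52,0,0,0,-0.055,24],
    [0.76,0.52,0,0,0,-0.055,24],
    [0.76,0.52,0,0,0,-0.055,24],
    [0.76,0.52,0,0,0,-0.055,24]
  ]
}}

```text
time: 1.5
tcp_pos: [0.5686, -0.2548, 0.236]
tcp_rot: [0.0, 0.68, 0.733, 0.002]
ft_force: [0.0, 0.7, -0.4]
gripper_width: 0.0643
finger_force: 0.0
```

Request:
{"name": "apply_moves", "arguments": {
  "series": [
    [0,0,0,0,0,0,24],
    [0,0,0,0,0,0,24],
    [0,0,0,0,0,0,24],
    [0,0,0,0,0,0,24]
  ]
}}

```text
time: 1.83
tcp_pos: [0.5638, -0.2623, 0.2355]
tcp_rot: [-0.0, 0.683, 0.73, -0.001]
ft_force: [-0.1, 0.2, 0.1]
gripper_width: 0.0377
finger_force: 0.0
```

```bash
python3 -c "
from h import *
rel((.567,-.2545,.235),np.pi/2+.085)
c=bot.capture('wrist'); save('w1',c); print({k:v for k,v in c.items() if k!='color'})"
```

```text
t 1.83 tcp [ 0.5638 -0.2623  0.2355] shift [0.038 0.019 0.002] turn [-0.0003  0.0002 -0.006 ] F [-0.1  0.2  0.1] w 0.0377 ff 0.0
{'fov_y': 67.59800898984311, 'cx': 282.42952409832094, 'cy': 209.94273149712274, 'k1': -0.02676892682510316, 'hand_eye': array([[-3.18989102e-04, -9.70228665e-01, -2.42190496e-01,
         6.72206453e-02],
       [ 9.99999079e-01, -6.28926528e-04,  1.20241604e-03,
         2.91685365e-05],
       [-1.31893854e-03, -2.42189890e-01,  9.70227972e-01,
        -1.48539203e-01],
       [ 0.00000000e+00,  0.00000000e+00,  0.00000000e+00,
         1.00000000e+00]])}
```

View pics/w1.png

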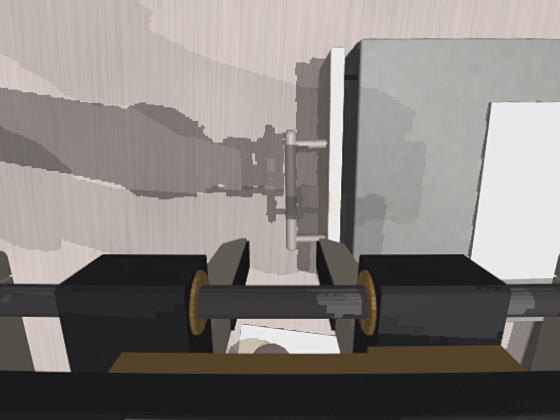

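The wrist view shows the handle bar nearly vertical from (290,133) to (292,247), and the white drawer front at columns 330–344.

```bash
python3 -c "
from h import *
st=bot.sense(); c=bot.capture('wrist')
h=onplane(c,[(290,133),(292,247)],.082,st); print(h, h.mean(0), np.linalg.norm(h[0]-h[1]))
p=onplane(c,[(344,49),(357,40),(343,238)],.095,st); print(p)
d=h[1]-h[0]; print(np.arctan2(d[1],d[0])-np.pi/2)
d=p[2]-p[0]; print(np.arctan2(d[1],d[0])-np.pi/2)
hm=h.mean(0); rel((hm[0],hm[1],.080),np.pi/2+.085)"
```

```text
[[ 0.56683761 -0.19591114  0.082     ]
 [ 0.57699222 -0.30885134  0.082     ]] [ 0.57191492 -0.25238124  0.082     ] 0.11339579049974073
[[ 0.60726818 -0.12345001  0.095     ]
 [ 0.61747459 -0.11566373  0.095     ]
 [ 0.62507573 -0.2914567   0.095     ]]
-3.051922353872799
-3.035993805570607
t 1.93 tcp [ 0.5639 -0.2621  0.2356] shift [0.046 0.043 0.778] turn [-0.0002  0.0002 -0.006 ] F [ 0.5 -0.3  0. ] w 0.0296 ff 0.0
```

Request:
{"name": "apply_moves", "arguments": {
  "series": [
    [0.046,0.041,0.2,0,0,-0.008,23],
    [0.046,0.041,0.4,0,0,-0.008,23],
    [0.046,0.041,0.5,0,0,-0.008,23],
    [0.046,0.041,0.6,0,0,-0.008,23],
    [0.046,0.041,0.65,0,0,-0.008,23]
  ]
}}

```text
time: 2.35
tcp_pos: [0.5708, -0.2515, 0.1031]
tcp_rot: [-0.001, 0.674, 0.739, -0.001]
ft_force: [0.2, 0.3, -0.4]
gripper_width: 0.0231
finger_force: 0.0
```

Request:
{"name": "apply_moves", "arguments": {
  "series": [
    [0,0,0.05,0,0,0,23],
    [0,0,0.09,0,0,0,23],
    [0,0,0.13,0,0,0,23],
    [0,0,0.13,0,0,0,23],
    [0,0,0.13,0,0,0,23]
  ]
}}

```text
time: 2.77
tcp_pos: [0.5726, -0.251, 0.0798]
tcp_rot: [0.0, 0.673, 0.739, 0.0]
ft_force: [-0.0, 0.1, -0.9]
gripper_width: 0.0229
finger_force: 0.0
```

Request:
{"name": "apply_moves", "arguments": {
  "series": [
    [0,0,0,0,0,0,0],
    [0,0,0,0,0,0,0],
    [0,0,0,0,0,0,0],
    [0,0,0,0,0,0,0],
    [0,0,0,0,0,0,0]
  ],
  "newtons": 30
}}

```text
time: 3.18
tcp_pos: [0.5726, -0.251, 0.0802]
tcp_rot: [0.0, 0.673, 0.739, 0.0]
ft_force: [-1.6, -0.3, 5.2]
gripper_width: 0.0107
finger_force: 30.0
```

```bash
python3 -c "
from h import *
rel((.5719,-.2524,.080),np.pi/2+.092)"
```

```text
t 3.18 tcp [ 0.5726 -0.251   0.0802] shift [-0.007 -0.004  0.001] turn [0.0002 0.0002 0.0005] F [-1.6 -0.3  5.2] w 0.0107 ff 30.0
```

Request:
{"name": "apply_moves", "arguments": {
  "series": [
    [0,-0.1,0,0,0,0,0],
    [0,-0.22,0,0,0,0,0],
    [0,-0.36,0,0,0,0,0],
    [0,-0.5,0,0,0,0,0],
    [0,-0.6,0,0,0,0,0]
  ]
}}

```text
time: 3.6
tcp_pos: [0.452, -0.2611, 0.0802]
tcp_rot: [0.0, 0.673, 0.74, 0.001]
ft_force: [2.5, 4.5, 1.3]
gripper_width: 0.0095
finger_force: 30.0
```

Request:
{"name": "apply_moves", "arguments": {
  "series": [
    [0,-0.05,0,0,0,0,0],
    [0,-0.08,0,0,0,0,0],
    [0,-0.1,0,0,0,0,0],
    [0,-0.1,0,0,0,0,0]
  ]
}}

```text
time: 3.93
tcp_pos: [0.4326, -0.2628, 0.0802]
tcp_rot: [-0.0, 0.673, 0.74, 0.0]
ft_force: [-1.3, 6.4, 9.9]
gripper_width: 0.01
finger_force: 30.0
```

Request:
{"name": "apply_moves", "arguments": {
  "series": [
    [0,-0.02,0,0,0,0,0],
    [0,-0.03,0,0,0,0,0],
    [0,-0.03,0,0,0,0,0]
  ]
}}

```text
time: 4.18
tcp_pos: [0.4275, -0.2632, 0.0802]
tcp_rot: [0.0, 0.673, 0.74, 0.001]
ft_force: [-0.8, 6.0, 8.5]
gripper_width: 0.0101
finger_force: 30.0
```

Pulled 145 mm, no stop yet; continuing gently.

Request:
{"name": "apply_moves", "arguments": {
  "series": [
    [0,-0.02,0,0,0,0,0],
    [0,-0.035,0,0,0,0,0],
    [0,-0.035,0,0,0,0,0]
  ]
}}

```text
time: 4.43
tcp_pos: [0.4206, -0.2638, 0.0802]
tcp_rot: [0.0, 0.673, 0.74, 0.001]
ft_force: [-0.5, 7.2, 9.5]
gripper_width: 0.0097
finger_force: 30.0
```

Request:
{"name": "apply_moves", "arguments": {
  "series": [
    [0,-0.02,0,0,0,0,0],
    [0,-0.03,0,0,0,0,0],
    [0,-0.03,0,0,0,0,0]
  ]
}}

```text
time: 4.68
tcp_pos: [0.4205, -0.2638, 0.0802]
tcp_rot: [0.004, 0.672, 0.741, 0.004]
ft_force: [14.3, 8.7, -6.0]
gripper_width: 0.0102
finger_force: 30.0
```

Request:
{"name": "apply_moves", "arguments": {
  "series": [
    [0,0.02,0,0,0,0,22],
    [0,0.02,0,0,0,0,22],
    [0,0.02,0,0,0,0,22],
    [0,0.02,0,0,0,0,22]
  ]
}}

```text
time: 5.02
tcp_pos: [0.4176, -0.2656, 0.0795]
tcp_rot: [-0.0, 0.673, 0.739, -0.0]
ft_force: [0.3, -0.6, -1.3]
gripper_width: 0.0219
finger_force: 0.0
```

Request:
{"name": "apply_moves", "arguments": {
  "series": [
    [0,0,-0.2,0,0,0,22],
    [0,0,-0.4,0,0,0,22],
    [0,0,-0.6,0,0,0,40],
    [0,0,-0.8,0,0,0,60],
    [0,0,-0.9,0,0,0,93]
  ]
}}

```text
time: 5.43
tcp_pos: [0.4185, -0.2658, 0.2638]
tcp_rot: [0.002, 0.673, 0.739, 0.0]
ft_force: [1.2, -0.9, 0.3]
gripper_width: 0.0376
finger_force: 0.0
```

```bash
python3 -c "
from h import *
rel((.46,-.26,.27),.085)"
```

```text
t 5.43 tcp [ 0.4185 -0.2658  0.2638] shift [ 0.01   0.209 -0.031] turn [ 1.400e-03 -1.000e-04  5.026e-01] F [ 1.2 -0.9  0.3] w 0.0376 ff 0.0
```

Request:
{"name": "apply_moves", "arguments": {
  "series": [
    [0,0.2,0,0,0,0.04,93],
    [0,0.2,0,0,0,0.08,93],
    [0,0.2,0,0,0,0.12,93],
    [0,0.2,0,0,0,0.16,93],
    [0,0.2,0,0,0,0.198,93]
  ]
}}

```text
time: 5.85
tcp_pos: [0.4573, -0.2619, 0.2594]
tcp_rot: [-0.0, 0.869, 0.495, -0.0]
ft_force: [0.3, 0.7, 0.4]
gripper_width: 0.0707
finger_force: 0.0
```

Request:
{"name": "apply_moves", "arguments": {
  "series": [
    [0,0,0,0,0,0.04,93],
    [0,0,0,0,0,0.08,93],
    [0,0,0,0,0,0.12,93],
    [0,0,0,0,0,0.16,93],
    [0,0,0,0,0,0.198,93]
  ]
}}

```text
time: 6.27
tcp_pos: [0.4572, -0.2619, 0.2595]
tcp_rot: [-0.0, 0.979, 0.205, -0.0]
ft_force: [0.1, 0.8, -0.0]
gripper_width: 0.093
finger_force: 0.0
```

Request:
{"name": "apply_moves", "arguments": {
  "series": [
    [0,0,0,0,0,0.04,93],
    [0,0,0,0,0,0.08,93],
    [0,0,0,0,0,0.105,93],
    [0,0,0,0,0,0.105,93],
    [0,0,0,0,0,0.105,93]
  ]
}}

```text
time: 6.68
tcp_pos: [0.4575, -0.2616, 0.2595]
tcp_rot: [0.0, 0.999, 0.047, -0.0]
ft_force: [-0.2, 1.0, -0.6]
gripper_width: 0.093
finger_force: 0.0
```

```bash
python3 -c "
from h import *
rel((.46,-.26,.27),.085)
c=bot.capture('wrist'); save('w2',c); c=bot.capture('top'); save('top2',c)"
```

```text
t 6.68 tcp [ 0.4575 -0.2616  0.2595] shift [ 0.013 -0.007 -0.052] turn [0.     0.0002 0.0026] F [-0.2  1.  -0.6] w 0.093 ff 0.0
```

View pics/w2.png

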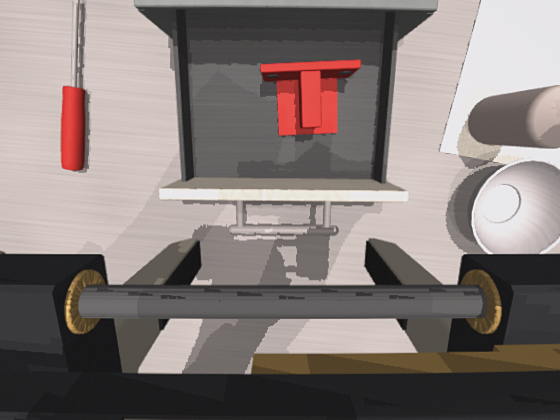

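The bracket's plate top runs from (261,66) to (360,62) at the rear edge. The rib top spans columns 300–320 from row 72 to row 127. The drawer is open and empty around the bracket.

```bash
python3 -c "
from h import *
st=bot.sense(); c=bot.capture('wrist')
hsv=cv2.cvtColor(c['color'],cv2.COLOR_RGB2HSV); m=((hsv[...,0]<8)|(hsv[...,0]>172))&(hsv[...,1]>150)&(hsv[...,2]>60); m[:,:200]=0; m[150:]=0
v=hsv[...,2]
for r in (58,60,62,64,66,68,70,72,74,78,90,110,120,124,126,128,130,132,134):
    x=np.nonzero(m[r])[0]; print(r,x[[0,-1]] if len(x) else None, ''.join(str(int(k/26)) for k in v[r,292:330]))
cols=np.arange(266,356,6); t=np.array([np.nonzero(m[:,k])[0][0] for k in cols]); k=np.polyfit(cols,t-.5,1); print(k)
e=onplane(c,[(261,np.polyval(k,261)),(360,np.polyval(k,360))],.075,st); print('plate rear',e,e.mean(0),np.linalg.norm(e[0]-e[1])); d=e[0]-e[1]; print(np.arctan2(d[1],d[0])-np.pi/2)
p=onplane(c,[(310.5,80),(311.5,127)],.073,st); print('rib',p); d=p[0]-p[1]; print(np.arctan2(d[1],d[0]))
h=onplane(c,[(230,230),(338,230)],.082,st); print(h)
"
```

```text
58 None 22222222222222222222222222222222222222
60 [344 359] 22222222222222222222222222222222233332
62 [299 360] 33444455666677777777778888888888889998
64 [261 360] 99999988888888888888888888888888888888
66 [260 360] 88888888888888888888888888888888888888
68 [260 358] 88888888888888888888899999988888888888
70 [260 355] 88777777766655555444444445544443333332
72 [261 353] 22222222488888888888888889985222222222
74 [262 350] 22222222489888888888888888885222222222
78 [263 336] 22222222489888888888888888886433334445
90 [277 336] 66556552369888888888888888888666666666
110 [278 336] 88865553248988888888888888888788888888
120 [278 336] 88886554237988888888888888888788888888
124 [279 336] 88865555236998888888888888888788888888
126 [279 336] 88865554225888888888888887777888888888
128 [279 336] 88865555444444444443344798888888888888
130 [279 336] 88986555555555555555569988888888888888
132 [279 336] 88996555555556656665569999999999888888
134 [279 296] 77875444454444433333334444433333223333
[-5.05952381e-02  7.71500000e+01]
plate rear [[ 0.58741566 -0.22781669  0.075     ]
 [ 0.60124167 -0.32440981  0.075     ]] [ 0.59432866 -0.27611325  0.075     ] 0.09757760507937627
0.14217094219630222
rib [[ 0.57743141 -0.27821883  0.073     ]
 [ 0.53204954 -0.28440164  0.073     ]]
0.13540584403151665
[[ 0.41571145 -0.2076649   0.082     ]
 [ 0.42662549 -0.32481133  0.082     ]]
```

```bash
python3 -c "
from h import *
rel((.5557,-.2817,.05),.139)"
```

```text
t 6.83 tcp [ 0.4577 -0.2617  0.2596] shift [0.479 0.145 1.048] turn [-0.      0.0001 -0.0148] F [-0.3 -0.5 -0.7] w 0.0933 ff 0.0
```

Request:
{"name": "apply_moves", "arguments": {
  "series": [
    [0.2,0.06,0,0,0,-0.015,93],
    [0.38,0.115,0.1,0,0,-0.015,93],
    [0.479,0.145,0.3,0,0,-0.015,93],
    [0.479,0.145,0.5,0,0,-0.015,93],
    [0.479,0.145,0.65,0,0,-0.015,93]
  ]
}}

```text
time: 7.25
tcp_pos: [0.5568, -0.2817, 0.1268]
tcp_rot: [-0.0, 0.998, 0.07, 0.0]
ft_force: [-0.1, -0.9, 0.2]
gripper_width: 0.0933
finger_force: 0.0
```

```bash
python3 -c "
from h import *
rel((.5557,-.2817,.05),.139)"
```

```text
t 7.25 tcp [ 0.5568 -0.2817  0.1268] shift [-0.005 -0.     0.384] turn [-0.0002 -0.      0.0003] F [-0.1 -0.9  0.2] w 0.0933 ff 0.0
```

Request:
{"name": "apply_moves", "arguments": {
  "series": [
    [0,0,0.12,0,0,0,93],
    [0,0,0.24,0,0,0,93],
    [0,0,0.33,0,0,0,93],
    [0,0,0.385,0,0,0,93],
    [0,0,0.385,0,0,0,93]
  ]
}}

```text
time: 7.67
tcp_pos: [0.5548, -0.2814, 0.0503]
tcp_rot: [-0.001, 0.998, 0.069, -0.002]
ft_force: [-0.6, 0.2, 0.5]
gripper_width: 0.093
finger_force: 0.0
```

Request:
{"name": "apply_moves", "arguments": {
  "series": [
    [0,0,0,0,0,0,0],
    [0,0,0,0,0,0,0],
    [0,0,0,0,0,0,0],
    [0,0,0,0,0,0,0],
    [0,0,0,0,0,0,0]
  ],
  "newtons": 40
}}

```text
time: 8.08
tcp_pos: [0.5564, -0.282, 0.0536]
tcp_rot: [0.0, 0.998, 0.069, 0.001]
ft_force: [-0.1, -0.3, -0.2]
gripper_width: 0.0642
finger_force: 0.0
```

Request:
{"name": "apply_moves", "arguments": {
  "series": [
    [0,0,0,0,0,0,0],
    [0,0,0,0,0,0,0],
    [0,0,0,0,0,0,0],
    [0,0,0,0,0,0,0],
    [0,0,0,0,0,0,0]
  ]
}}

```text
time: 8.5
tcp_pos: [0.5559, -0.2818, 0.0526]
tcp_rot: [-0.0, 0.998, 0.069, -0.0]
ft_force: [-0.2, -0.7, -0.7]
gripper_width: 0.0309
finger_force: 0.0
```

Request:
{"name": "apply_moves", "arguments": {
  "series": [
    [0,0,0.012,0,0,0,0],
    [0,0,0.012,0,0,0,0],
    [0,0,0.012,0,0,0,0],
    [0,0,0.012,0,0,0,0],
    [0,0,0.012,0,0,0,0]
  ]
}}

```text
time: 8.92
tcp_pos: [0.5556, -0.2817, 0.0499]
tcp_rot: [-0.0, 0.998, 0.069, -0.0]
ft_force: [0.3, -0.4, -3.0]
gripper_width: 0.0196
finger_force: 40.0
```

Request:
{"name": "apply_moves", "arguments": {
  "series": [
    [0,0,-0.02,0,0,0,0],
    [0,0,-0.05,0,0,0,0],
    [0,0,-0.1,0,0,0,0],
    [0,0,-0.1,0,0,0,0]
  ]
}}

```text
time: 9.25
tcp_pos: [0.5568, -0.2823, 0.0723]
tcp_rot: [0.001, 0.998, 0.069, 0.001]
ft_force: [1.0, 0.9, -3.0]
gripper_width: 0.0198
finger_force: 40.0
```

Request:
{"name": "apply_moves", "arguments": {
  "series": [
    [0,0,-0.15,0,0,0,0],
    [0,0,-0.35,0,0,0,0],
    [0,0,-0.55,0,0,0,0],
    [0,0,-0.7,0,0,0,0],
    [0,0,-0.7,0,0,0,0]
  ]
}}

```text
time: 9.67
tcp_pos: [0.5587, -0.2831, 0.2173]
tcp_rot: [0.002, 0.998, 0.069, 0.005]
ft_force: [1.5, -0.1, -1.9]
gripper_width: 0.0195
finger_force: 40.0
```

```bash
python3 -c "
from h import *
rel((.44,.219,.22),.09)"
```

```text
t 9.67 tcp [ 0.5587 -0.2831  0.2173] shift [-0.244 -2.568 -0.03 ] turn [ 0.0017 -0.0029  0.015 ] F [ 1.5 -0.1 -1.9] w 0.0195 ff 40.0
```

Request:
{"name": "apply_moves", "arguments": {
  "series": [
    [-0.01,-0.12,0,0,0,0.003,0],
    [-0.03,-0.3,0,0,0,0.006,0],
    [-0.045,-0.48,0,0,0,0.01,0],
    [-0.06,-0.66,0,0,0,0.015,0],
    [-0.08,-0.84,0,0,0,0.015,0]
  ]
}}

```text
time: 10.08
tcp_pos: [0.5161, -0.1162, 0.2098]
tcp_rot: [-0.0, 0.999, 0.045, -0.0]
ft_force: [0.3, 0.8, -3.7]
gripper_width: 0.0196
finger_force: 40.0
```

Request:
{"name": "apply_moves", "arguments": {
  "series": [
    [-0.02,-0.18,0,0,0,0,0],
    [-0.03,-0.36,0,0,0,0,0],
    [-0.05,-0.54,0,0,0,0,0],
    [-0.06,-0.72,0,0,0,0,0],
    [-0.08,-0.9,0,0,0,0,0]
  ]
}}

```text
time: 10.5
tcp_pos: [0.4842, 0.0617, 0.21]
tcp_rot: [-0.0, 0.999, 0.045, 0.0]
ft_force: [0.1, 0.3, -3.3]
gripper_width: 0.02
finger_force: 40.0
```

```bash
python3 -c "
from h import *
rel((.44,.219,.22),.09)"
```

```text
t 10.5 tcp [0.4842 0.0617 0.21  ] shift [-0.149 -0.803 -0.05 ] turn [-0.     -0.0001  0.0001] F [ 0.1  0.3 -3.3] w 0.02 ff 40.0
```

Request:
{"name": "apply_moves", "arguments": {
  "series": [
    [-0.03,-0.18,0,0,0,0,0],
    [-0.07,-0.36,0,0,0,0,0],
    [-0.1,-0.54,0,0,0,0,0],
    [-0.15,-0.7,0,0,0,0,0],
    [-0.15,-0.8,0,0,0,0,0]
  ]
}}

```text
time: 10.92
tcp_pos: [0.4378, 0.22, 0.2099]
tcp_rot: [-0.0, 0.999, 0.047, -0.001]
ft_force: [0.1, 0.2, -2.9]
gripper_width: 0.0199
finger_force: 40.0
```

Request:
{"name": "apply_moves", "arguments": {
  "series": [
    [0,0,0,0,0,0,0],
    [0,0,0,0,0,0,0],
    [0,0,0,0,0,0,0]
  ]
}}

```text
time: 11.17
tcp_pos: [0.4403, 0.2159, 0.2099]
tcp_rot: [0.0, 0.999, 0.045, -0.0]
ft_force: [-0.3, 0.2, -3.5]
gripper_width: 0.0197
finger_force: 40.0
```

```bash
python3 -c "
from h import *
rel((.44,.219,.22),.09)
c=bot.capture('wrist'); save('w3',c)"
```

```text
t 11.17 tcp [0.4403 0.2159 0.2099] shift [-0.    -0.015 -0.051] turn [0.0003 0.0002 0.0001] F [-0.3  0.2 -3.5] w 0.0197 ff 40.0
```

View pics/w3.png

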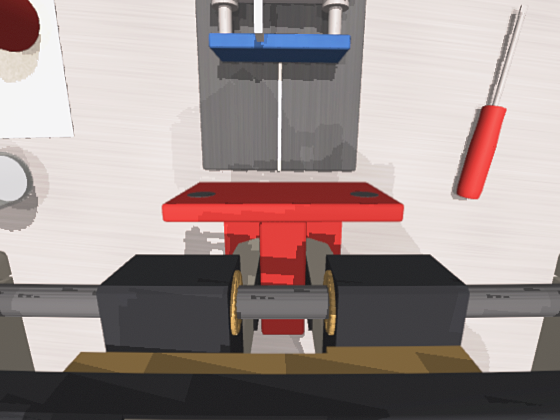

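The held bracket looks square and well gripped, with the plate's top rear edge at about row 205, columns 162–404. The bar's front-top edge is near row 49, columns 209–351. The ledge's front edge runs from (203,169) to (357,172), and the white line is at column 280.

```bash
python3 -c "
from h import *
st=bot.sense(); c=bot.capture('wrist')
hsv=cv2.cvtColor(c['color'],cv2.COLOR_RGB2HSV).astype(int)
b=(hsv[...,0]>100)&(hsv[...,0]<130)&(hsv[...,1]>110)
for k in (215,230,245,300,320,335,345): print(k,hsv[30:66,k,2].tolist(), np.nonzero(b[:80,k])[0][[0,-1]])
for r in (36,40,44,48,52,56,60): x=np.nonzero(b[r])[0]; print(r,x[[0,-1]])
g=c['color'].astype(int).sum(2)
for r in (70,110,160): print(r, 270+np.argmax(g[r,270:290]), g[r,274:287].tolist())
for k in (210,230,250,300,330,350): print(k,160+np.argmax(np.abs(np.diff(g[160:180,k]))))
r=(((hsv[...,0]<8)|(hsv[...,0]>172))&(hsv[...,1]>150))
for k in (170,200,250,300,350,390): print(k,hsv[180:226,k,2].tolist()[::2])
for q in (200,204,206,208,212,216): x=np.nonzero(r[q,140:430])[0]+140; print(q,x[[0,-1]])
"
```

```text
215 [127, 129, 129, 157, 201, 220, 218, 218, 218, 218, 219, 219, 218, 218, 220, 223, 197, 158, 101, 66, 66, 66, 66, 67, 76, 100, 120, 133, 132, 131, 130, 130, 129, 130, 130, 131] [34 53]
230 [162, 165, 166, 148, 202, 222, 220, 219, 220, 219, 218, 218, 219, 218, 220, 220, 200, 161, 107, 66, 66, 68, 69, 69, 68, 68, 69, 68, 68, 69, 68, 66, 67, 75, 84, 90] [34 60]
245 [131, 132, 132, 125, 199, 221, 218, 218, 217, 218, 218, 218, 218, 217, 220, 220, 204, 166, 115, 68, 66, 69, 70, 69, 69, 69, 68, 66, 69, 68, 68, 66, 68, 85, 91, 90] [34 61]
300 [129, 128, 130, 131, 178, 214, 221, 220, 219, 220, 220, 220, 221, 222, 221, 223, 220, 184, 142, 87, 66, 65, 68, 70, 70, 68, 68, 68, 68, 68, 68, 66, 67, 69, 82, 89] [34 61]
320 [78, 76, 83, 132, 147, 203, 219, 215, 214, 215, 215, 215, 215, 215, 216, 218, 217, 191, 148, 98, 64, 66, 68, 67, 68, 67, 67, 67, 69, 68, 68, 65, 67, 69, 83, 88] [35 61]
335 [241, 241, 240, 245, 190, 191, 214, 215, 215, 214, 215, 216, 216, 215, 217, 219, 218, 198, 154, 108, 68, 66, 66, 69, 68, 68, 68, 68, 67, 68, 65, 66, 62, 66, 98, 111] [35 62]
345 [130, 130, 131, 131, 110, 189,
[... 615 characters left out ...]
 241, 228, 225, 236]
200 [225, 155, 125, 127, 128, 130, 68, 56, 75, 131, 130, 125, 222, 240, 243, 242, 242, 242, 242, 242, 229, 225, 237]
250 [207, 145, 126, 127, 127, 127, 128, 128, 129, 130, 129, 123, 223, 240, 243, 243, 226, 226, 226, 225, 207, 206, 228]
300 [205, 143, 127, 128, 127, 128, 127, 128, 128, 129, 129, 122, 213, 234, 229, 228, 227, 226, 225, 225, 207, 194, 227]
350 [223, 150, 124, 127, 126, 128, 108, 87, 130, 128, 128, 123, 203, 227, 231, 229, 227, 227, 225, 225, 204, 210, 221]
390 [224, 225, 221, 223, 222, 218, 223, 224, 182, 125, 128, 123, 203, 227, 231, 230, 228, 227, 226, 225, 203, 208, 221]
200 [171 394]
204 [164 401]
206 [162 402]
208 [162 402]
212 [163 402]
216 [163 402]
```

```bash
python3 -c "
from h import *
st=bot.sense(); c=bot.capture('wrist')
def y(d): return np.arctan2(d[1],d[0])-np.pi/2
e=onplane(c,[(209.5,47.3),(349,48.6)],.071,st); print('bar top',e,e.mean(0),np.linalg.norm(e[0]-e[1]),y(e[0]-e[1]))
l=onplane(c,[(278.7,70),(278.6,110),(278.3,160)],.012,st); print('line',l, y(l[0]-l[2])+np.pi/2)
f=onplane(c,[(210,169.5),(350,172)],.012,st); print('ledge front',f,y(f[0]-f[1]))
g=onplane(c,[(162,203.2),(402.5,203.5)],st['tcp_pos'][2]+.025,st); print('plate',g,g.mean(0),np.linalg.norm(g[0]-g[1]),y(g[0]-g[1]))
print(st['tcp_pos'])
"
```

```text
bar top [[0.57127995 0.28907989 0.071     ]
 [0.58062797 0.17179534 0.071     ]] [0.57595396 0.23043761 0.071     ] 0.11765649545677023 0.07953561767919015
line [[0.568886   0.23096441 0.012     ]
 [0.52944658 0.22768352 0.012     ]
 [0.47709827 0.22352681 0.012     ]] 0.08085386468541733
ledge front [[0.46014795 0.29781634 0.012     ]
 [0.47102535 0.14335737 0.012     ]] 0.0703064656909842
plate [[0.47509442 0.2679137  0.23501476]
 [0.48355031 0.17082592 0.23501476]] [0.47932236 0.21936981 0.23501476] 0.0974553202175979 0.0868760335708032
[0.44064572 0.21537179 0.21001476]
```

```bash
python3 -c "
from h import *
rel((.4868,.2235,.065),.083)"
```

```text
t 11.32 tcp [0.4407 0.2155 0.2101] shift [ 0.233 -0.02   0.725] turn [0.0002 0.0001 0.0018] F [ 0.8  0.3 -2.7] w 0.0201 ff 40.0
```

Request:
{"name": "apply_moves", "arguments": {
  "series": [
    [0.12,-0.01,0.05,0,0,0.002,0],
    [0.23,-0.02,0.2,0,0,0.002,0],
    [0.23,-0.02,0.4,0,0,0.002,0],
    [0.23,-0.02,0.58,0,0,0.002,0],
    [0.23,-0.02,0.65,0,0,0.002,0]
  ]
}}

```text
time: 11.73
tcp_pos: [0.4849, 0.223, 0.0762]
tcp_rot: [0.001, 0.999, 0.041, -0.002]
ft_force: [-0.7, 0.1, -3.1]
gripper_width: 0.0197
finger_force: 40.0
```

Request:
{"name": "apply_moves", "arguments": {
  "series": [
    [0,0,0.05,0,0,0,0],
    [0,0,0.08,0,0,0,0],
    [0,0,0.1,0,0,0,0],
    [0,0,0.1,0,0,0,0]
  ]
}}

```text
time: 12.07
tcp_pos: [0.4864, 0.2249, 0.0604]
tcp_rot: [-0.0, 0.999, 0.042, 0.0]
ft_force: [-0.4, 0.1, -3.6]
gripper_width: 0.0199
finger_force: 40.0
```

```bash
python3 -c "
from h import *
rel((.4868,.2239,.0475),.083)
c=bot.capture('wrist'); save('w4',c)"
```

```text
t 12.07 tcp [0.4864 0.2249 0.0604] shift [0.002 0.005 0.065] turn [-0.0001 -0.0002  0.0003] F [-0.4  0.1 -3.6] w 0.0199 ff 40.0
```

View pics/w4.png

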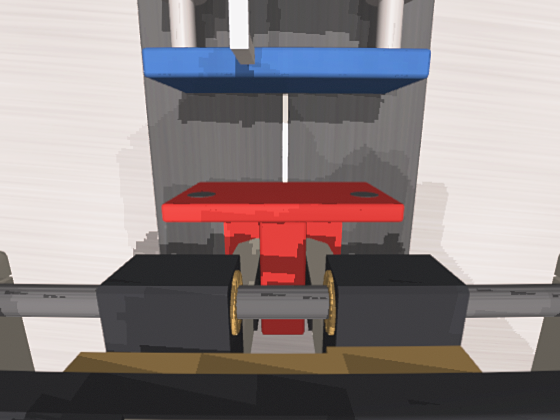

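The plate (columns 162–403, centre 283) is parallel to the bar (143–430, centre 286) and about 1 mm off centre, with the white line at column 285. I'll lower it onto the ledge with a 1 mm correction.

Request:
{"name": "apply_moves", "arguments": {
  "series": [
    [0,0.005,0.025,0,0,0,0],
    [0,0.005,0.045,0,0,0,0],
    [0,0.005,0.055,0,0,0,0],
    [0,0.005,0.06,0,0,0,0],
    [0,0.005,0.06,0,0,0,0]
  ]
}}

```text
time: 12.53
tcp_pos: [0.4859, 0.224, 0.0481]
tcp_rot: [0.0, 0.999, 0.042, -0.0]
ft_force: [0.4, 0.0, -3.7]
gripper_width: 0.0195
finger_force: 40.0
```

Request:
{"name": "apply_moves", "arguments": {
  "series": [
    [0,0,0.004,0,0,0,0],
    [0,0,0.008,0,0,0,0],
    [0,0,0.008,0,0,0,0]
  ]
}}

```text
time: 12.78
tcp_pos: [0.4861, 0.2241, 0.0467]
tcp_rot: [-0.0, 0.999, 0.042, 0.0]
ft_force: [-1.1, -0.7, -1.3]
gripper_width: 0.0201
finger_force: 40.0
```

Request:
{"name": "apply_moves", "arguments": {
  "series": [
    [0.05,0,0,0,0,0,0],
    [0.1,0,0,0,0,0,0],
    [0.15,0,0,0,0,0,0],
    [0.19,0,0,0,0,0,0],
    [0.21,0,0,0,0,0,0]
  ]
}}

```text
time: 13.2
tcp_pos: [0.5286, 0.2275, 0.0467]
tcp_rot: [0.0, 0.999, 0.042, -0.0]
ft_force: [-8.5, 0.4, 10.4]
gripper_width: 0.0194
finger_force: 40.0
```

Request:
{"name": "apply_moves", "arguments": {
  "series": [
    [0.02,0,0,0,0,0,0],
    [0.04,0,0,0,0,0,0],
    [0.06,0,0,0,0,0,0],
    [0.06,0,0,0,0,0,0],
    [0.06,0,0,0,0,0,0]
  ]
}}

```text
time: 13.62
tcp_pos: [0.5396, 0.2285, 0.0468]
tcp_rot: [0.0, 0.999, 0.042, -0.0]
ft_force: [-3.8, -0.7, 4.0]
gripper_width: 0.0198
finger_force: 40.0
```

Request:
{"name": "apply_moves", "arguments": {
  "series": [
    [0,0,-0.003,0,0,0,0],
    [0,0,-0.003,0,0,0,0],
    [0.01,0,-0.003,0,0,0,0],
    [0.02,0,-0.003,0,0,0,0],
    [0.02,0,-0.003,0,0,0,0]
  ]
}}

```text
time: 14.03
tcp_pos: [0.5437, 0.2288, 0.0469]
tcp_rot: [0.0, 0.999, 0.042, -0.0]
ft_force: [-4.6, 0.3, -1.9]
gripper_width: 0.0195
finger_force: 40.0
```

```bash
python3 -c "
from h import *
rel((.5533,.2292,.047),.083)
c=bot.capture('wrist'); save('w5',c)"
```

```text
t 14.03 tcp [0.5437 0.2288 0.0469] shift [ 0.048  0.002 -0.001] turn [0.0001 0.0003 0.0003] F [-4.6  0.3 -1.9] w 0.0195 ff 40.0
```

View pics/w5.png

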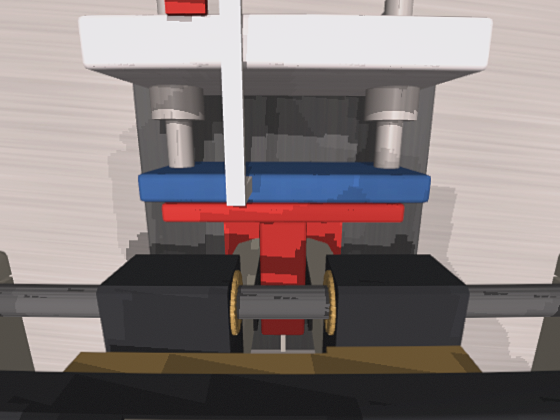

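The plate sits flat on the bar (rows 203–205), with plate centre at column 283 and bar centre at 284.5. The force is about 4.6 N, so I need roughly 9 mm more.

Request:
{"name": "apply_moves", "arguments": {
  "series": [
    [0.01,0,0,0,0,0,0],
    [0.02,0,0,0,0,0,0],
    [0.03,0,0,0,0,0,0],
    [0.03,0,0,0,0,0,0],
    [0.03,0,0,0,0,0,0]
  ]
}}

```text
time: 14.5
tcp_pos: [0.5484, 0.2292, 0.0469]
tcp_rot: [0.0, 0.999, 0.042, -0.001]
ft_force: [-6.7, 0.3, -0.8]
gripper_width: 0.02
finger_force: 40.0
```

Request:
{"name": "apply_moves", "arguments": {
  "series": [
    [0.007,0,0,0,0,0,0],
    [0.014,0,0,0,0,0,0],
    [0.014,0,0,0,0,0,0],
    [0.014,0,0,0,0,0,0],
    [0.014,0,0,0,0,0,0]
  ]
}}

```text
time: 14.92
tcp_pos: [0.5508, 0.2293, 0.0469]
tcp_rot: [0.0, 0.999, 0.042, -0.002]
ft_force: [-8.5, -0.1, -0.2]
gripper_width: 0.0201
finger_force: 40.0
```

Request:
{"name": "apply_moves", "arguments": {
  "series": [
    [0,0,0,0,0,0,0],
    [0,0,0,0,0,0,0],
    [0,0,0,0,0,0,0],
    [0,0,0,0,0,0,0],
    [0,0,0,0,0,0,0]
  ]
}}

```text
time: 15.33
tcp_pos: [0.5507, 0.2294, 0.0469]
tcp_rot: [0.0, 0.999, 0.042, -0.002]
ft_force: [-7.4, 1.1, 0.6]
gripper_width: 0.0199
finger_force: 40.0
```

```bash
python3 -c "
from h import *
f=[]
for i in range(8): bot.capture('top'); f.append(bot.sense()['ft_force'])
print(np.mean(f,0),np.std(f,0)); rel((.5533,.2292,.047),.083)
c=bot.capture('wrist'); t=bot.capture('top'); a=cv2.cvtColor(c['color'],cv2.COLOR_RGB2BGR)
b=cv2.cvtColor(t['color'],cv2.COLOR_RGB2BGR)[120:270,170:410]
cv2.imwrite('pics/f.png',np.vstack([a[:280],cv2.resize(b,(560,320),interpolation=cv2.INTER_CUBIC)]))"
```

```text
[-8.3059263   0.23194731 -0.24097527] [0.41158428 0.54059107 0.16214023]
t 15.73 tcp [0.5508 0.2294 0.0469] shift [ 0.013  0.002 -0.001] turn [0.0003 0.001  0.0005] F [-8.3 -0.5 -0.2] w 0.02 ff 40.0
```

View pics/f.png

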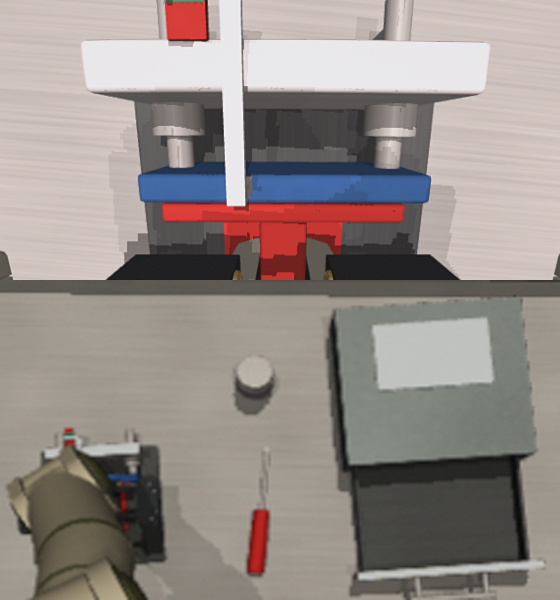

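The plate is still flat and centred, the drawer is open and the bystanders haven't moved. The force is 8.3 N, so I'll press about 3 mm further.

Request:
{"name": "apply_moves", "arguments": {
  "series": [
    [0.006,0,0,0,0,0,0],
    [0.012,0,0,0,0,0,0],
    [0.016,0,0,0,0,0,0],
    [0.016,0,0,0,0,0,0],
    [0.016,0,0,0,0,0,0]
  ]
}}

```text
time: 16.25
tcp_pos: [0.5533, 0.2295, 0.0469]
tcp_rot: [0.001, 0.999, 0.042, -0.002]
ft_force: [-11.5, 0.1, 2.5]
gripper_width: 0.0197
finger_force: 40.0
```

Request:
{"name": "apply_moves", "arguments": {
  "series": [
    [0,0,0,0,0,0,0],
    [0,0,0,0,0,0,0],
    [0,0,0,0,0,0,0],
    [0,0,0,0,0,0,0]
  ]
}}

```text
time: 16.58
tcp_pos: [0.5533, 0.2295, 0.0469]
tcp_rot: [0.001, 0.999, 0.042, -0.002]
ft_force: [-9.6, 0.0, 1.9]
gripper_width: 0.0196
finger_force: 40.0
```

```bash
python3 -c "
from h import *
f=[]
for i in range(8): bot.capture('top'); f.append(bot.sense()['ft_force'])
m=np.mean(f,0); print(m); rel((.5533,.2292,.047),.083)
if 8.7<-m[0]<11.5: print(bot.close_job())"
```

```text
[-10.58097734   0.08047342   2.21697984]
t 16.98 tcp [0.5532 0.2295 0.0469] shift [ 0.     0.002 -0.   ] turn [0.0004 0.0014 0.0006] F [-10.9  -0.3   2.3] w 0.0198 ff 40.0
the job is handed in; nothing more can be done
None
```

I handed the job in at about 17 s, before seeing any verdict: the drawer is open at its stop, and the bracket is held on the ledge, centred and flat against the bar, pressing at a measured 10.6 N.

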